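# Find the hidden catch and open the corkscrew hatch

### The job

The corkscrew hatch in the top of the wooden tasting station is held shut by a hidden catch: one of the four flush cork discs along the front of the top is its button, the other three are solid. Feel across the discs with the fingertips, pressing gently, and push in the one that gives until the hatch springs ajar; then push the hatch back with the fingers until it rests fully open, and move clear. Grasp and lift nothing, and leave the bottles, the cup, the stopper and the other things standing where they are.

Things in the scene. Friction and masses are not known exactly. Their poses are not given: they have to be found in the camera images.
- station: Wooden tasting station fixed to the table, 210 mm (x) by 360 mm (y), 60 mm high; its flat top is 60 mm above the table. Origin: centre of its underside. Its -x side is the front (towards the robot), with the row of four cork discs 62 mm in front of the centre, at y = -120, -40, 40 and 120 mm; the hatch lies behind them. A cup and a stopper stand on the top at the left (+y) and right (-y) of the hatch.
- disc0 (a point): Centre of the top face of a cork disc, round, 46 mm across, set in a 50 mm round hole in the front strip of the station's top, its face 2 mm below the top surface. The four discs (disc0 to disc3) lie in a row 80 mm apart and look the same; one of them, a different one each time, is the button of the catch, the other three are solid.
- disc1 (a point): Centre of the top face of a cork disc, round, 46 mm across, set in a 50 mm round hole in the front strip of the station's top, its face 2 mm below the top surface. The four discs (disc0 to disc3) lie in a row 80 mm apart and look the same; one of them, a different one each time, is the button of the catch, the other three are solid.
- disc2 (a point): Centre of the top face of a cork disc, round, 46 mm across, set in a 50 mm round hole in the front strip of the station's top, its face 2 mm below the top surface. The four discs (disc0 to disc3) lie in a row 80 mm apart and look the same; one of them, a different one each time, is the button of the catch, the other three are solid.
- disc3 (a point): Centre of the top face of a cork disc, round, 46 mm across, set in a 50 mm round hole in the front strip of the station's top, its face 2 mm below the top surface. The four discs (disc0 to disc3) lie in a row 80 mm apart and look the same; one of them, a different one each time, is the button of the catch, the other three are solid.
- catch (a joint): How far the button disc is pressed in, in m: 0 out, 0.006 fully in. It starts out. A spring pushes it back out: it begins to give at about 2.4 N and is fully in at about 6 N. By 0.004 it has freed the hatch, and the disc may then be let go.
- hatch (a joint): Opening angle of the hatch, rad: 0 shut and flush with the top, 2.2 fully open, leaning back against its stop. Hinged along its back edge, damped, easy to turn. When freed it springs to about 1.1 by itself (front edge about 62 mm above the station's top) and rests there. Pushed past upright (to 1.85 or more) it falls gently back to 2.2 by itself and stays open.
- hatch_hinge (a point): Middle of the hatch's hinge line, at the height of the station's top, 77.5 mm behind the station's centre. The hinge line runs along the station's y.
- hatch_edge (a point): Middle of the front edge of the hatch, on its upper face, 70 mm from the hinge line; it moves with the hatch. The hatch is a wooden flap 70 mm front to back, 160 mm wide, 10 mm thick, about 0.09 kg. On its underside, near the right (-y) end of the front edge, a steel catch plate hangs 12 mm down. When it is open, an ejector pin stands 9 mm above the top near the hinge, 60 mm left (+y) of the middle.
- bottle_a: Bystander: dark full wine bottle, 300 mm high, 74 mm across, standing on the table at the left. Origin: centre of its underside.
- bottle_b: Bystander: amber full wine bottle, 290 mm high, 76 mm across, standing on the table at the right. Origin: centre of its underside.
- cup: Bystander: steel tasting cup, 60 mm high, 60 mm across, standing on the station's top left (+y) of the hatch. Origin: centre of its underside.
- stopper: Bystander: brass bottle stopper, 50 mm high, 34 mm across, standing on the station's top right (-y) of the hatch. Origin: centre of its underside.
- cork1: Bystander: loose cork, 45 mm high, 24 mm across, standing on the table in front of the station. Origin: centre of its underside.
- tin: Bystander: flat tin, 30 mm high, 70 mm across, on the table in front of the station. Origin: centre of its underside.
- labels: Bystander: stack of labels 70 by 100 by 22 mm on the table at the right. Origin: centre of its underside.

How it is judged:
On the way:
1. the button disc is pressed in (over 2 mm) (value of joint catch above 0.002 m), for 0.05 s.
At the end, for the whole second after the job is handed in: The hatch rests fully open (over 2.0 of 2.2 rad), the button disc is back out (within 1.5 mm), and all bystanders stand within 30 mm of where they were, upright (value of joint hatch above 2 rad and velocity of joint hatch between -0.1 and 0.1 rad/s and value of joint catch below 0.0015 m and distance of each of bottle_a, bottle_b, cup, stopper, cork1, tin, labels from where it was at the start of the episode below 0.03 m and angle between each of bottle_a, bottle_b, cup, stopper, cork1, tin, labels's own z axis and vertical below 0.2 rad); the robot touches nothing.
It fails at once if a bystander is moved by more than 30 mm, lifted or knocked over (distance of any of bottle_a, bottle_b, cup, stopper, cork1, tin, labels from where it was at the start of the episode above 0.03 m or angle between any of bottle_a, bottle_b, cup, stopper, cork1, tin, labels's own z axis and vertical above 0.5 rad).
It fails at once if the fingers press on something with more than 60 N (contact force between the fingers and anything else above 60 N).
It also fails if it takes over 54 s, if anything falls off the work surface, if the arm or the gripper's body presses on something with over 40 N, if the wrist force passes 120 N, or if a joint passes its speed limit or range.

### The arm

A 6-joint arm with a two-finger parallel gripper is mounted at the origin on the work surface. World frame = base frame: x ahead of the robot, y to its left, z up, the work surface at z = 0. Lengths are in m, angles in rad, forces in N, time in s.
With the tool pointing down it reaches from about 0.25 to 0.775 m from the base axis. Payload 4 kg.
Tool frame: the origin (TCP) lies at the very end of the fingers, on their centre line; the grasp point (between the pads) lies 19 mm behind it; z points along the fingers, y is the line along which they close (so a half turn about z gives the same grasp; the last joint's range is limited). The gripper opens to 94 mm and grips with 3 to 60 N. Pads are 16 mm wide; open, the fingers measure 119 mm over their backs; the gripper's body (75 mm by 177 mm) begins 78 mm behind the grasp point.
Start: joints at [-1.304, 0.087, 1.371, -0, 1.684, -0.103], TCP at [0.199, -0.513, 0.206] pointing down, gripper open.
Joint ranges: [-3.1, 3.1], [-0.76, 2.03], [0.27, 2.55], [-1.08, 4.22], [0.17, 2.65], [-2.57, 2.57]. Speed limits (rad/s): [2.79, 2.79, 3.14, 3.14, 3.14, 3.14].

### API

Orientations are given as [roll, pitch, yaw] about the fixed x, y, z axes, in that order (R = Rz(yaw) Ry(pitch) Rx(roll)).
In Python, from bench import robot, vision gives the robot as it stands.
- The arm moves only by the shell command python3 -m crank 'ROWS'. ROWS is JSON, a list of rows, each a list of 3 entries, a list of its own where there are three numbers: the closure, from 0 (fully open) to 1 (shut), then the shift along the tool's x, y, z in m, then the turn, a rotation vector about the tool's x, y, z in degrees. A call has 1 to 8 rows; each row shifts and turns the commanded pose from where the row before left it, along the tool's axes as they then stand; what a row does not reach is not made up. A row lasts 1/10 s, in which the tool goes at most 50 mm and 8.59 degrees, less where a joint would pass 70% of its speed; a pose out of reach is approached as far as the arm can. A call with a gripper value outside its range is refused whole. The fingers move at their own pace and stop on an object; the grip force is fixed at half the most. Time passes only in rows, so rows that do not move let the fingers close. It gives the time, the measured TCP pose, the force, the opening and the grip force at its end, in the units of the state.
- robot.get_obs(): the state, without advancing time (a new reading comes with each control period).
- vision.snapshot(name): name is "side" or "top" or "wrist"; returns a dict with "color" (420x560x3 uint8, red, green, blue), "z_map" (420x560 float32, m along the optical axis (not along the pixel's ray), 0 where there is no reading), "fx", "fy", "cx", "cy" (pixels), "R" (3x3) and "t" (3): a world point X has camera coordinates R X + t. Camera axes: x right, y down, z forward; pixel columns grow to the right and rows downward; lengths in m; the calibration is good to about 2 mm. A picture is of the moment at which its call begins.
- robot.close_job(): hands the job in; it is judged then, once.
The state is a dict: "time": time; "joint_positions": joint angles; "qvel": joint speeds; "joint_torque": joint torques, N m; "tool_pos": TCP position; "ee_rot": TCP orientation; "wrist_force": force on the tool from outside, world axes, zero at the start; "wrist_torque": the same for the moment, N m; "width": finger opening in m; "finger_force": force on a finger pad.
Only numpy, scipy, OpenCV 4.12 (cv2) and the standard library are available. Lean on these libraries where they do the work, as an engineer would, in place of code of your own. Each camera call takes 0.05 s, during which the arm holds its last target. There are 200 camera calls.

## Working session

There is one attempt and no reset: what is moved stays moved. The work goes in short steps, Python scripts to look and compute and a shell command to move; the robot and the scene stay as the last step left them, time stands still between calls to the robot, and variables do not carry over. Pictures are saved under pics/ and viewed, at most 10 in all, crops included, and the job is handed in when it is done.

```bash
mkdir -p pics; python3 - <<'E'
from bench import robot, vision
import cv2, numpy as np
for n in ["top","side"]:
    s=vision.snapshot(n); cv2.imwrite(f"pics/{n}0.png",s["color"][:,:,::-1]); np.savez(f"{n}0.npz",**s)
print(robot.get_obs())
E
```

```text
{'time': 0.1, 'joint_positions': array([-1.30410750e+00,  8.78957582e-02,  1.37209368e+00, -1.18388918e-05,
        1.68360723e+00, -1.03110896e-01]), 'qvel': array([ 0.00080351,  0.00150607, -0.00212545,  0.00069317, -0.00153061,
        0.00146232]), 'joint_torque': array([ 2.23816241e-03, -3.41253805e+01, -3.03301728e+01,  7.20532774e-02,
        3.05089960e-02, -9.56471331e-05]), 'tool_pos': array([ 0.19864068, -0.51234445,  0.204418  ]), 'ee_rot': array([-3.13959807e+00, -1.94566332e-04,  3.69798205e-01]), 'wrist_force': array([0.90766774, 0.12006714, 0.58592086]), 'wrist_torque': array([-0.06674898, -0.04348716, -0.02563139]), 'finger_force': 0.0, 'width': 0.09397551183150427}
```

View pics/top0.png

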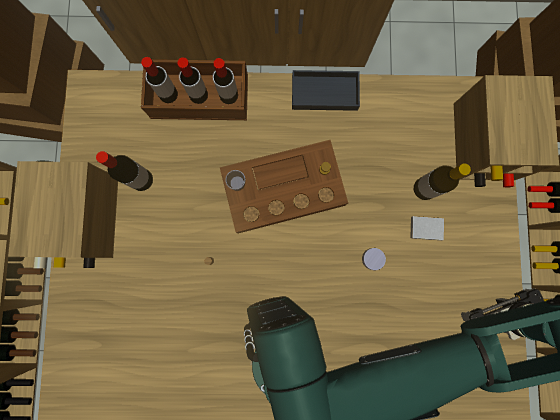

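View pics/side0.png

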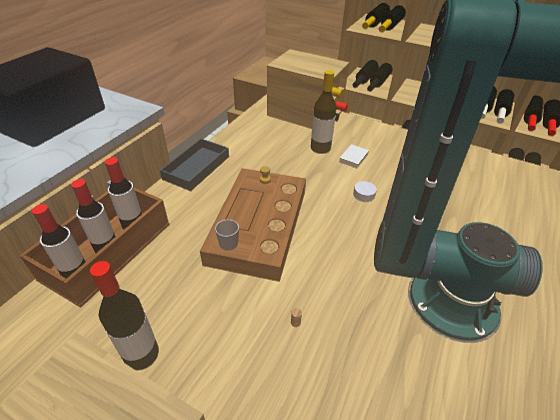

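The top view shows the station turned by about 15°. The discs are at about (251,214), (276,208), (301,201) and (326,195), the cup at (235,180) and the stopper at (325,168). Next I get the station's pose from depth.

```bash
python3 - <<'E'
import numpy as np, cv2
s=np.load("top0.npz"); R,t=s["R"],s["t"]
v,u=np.mgrid[:420,:560]; z=s["z_map"]
P=np.stack([(u-s["cx"])/s["fx"]*z,(v-s["cy"])/s["fy"]*z,z],-1)
W=(P-t)@R
m=(abs(W[...,2]-.06)<.008)&(v>130)&(v<240)&(u>210)&(u<360)&(z>0)
m=cv2.morphologyEx(m.astype(np.uint8),cv2.MORPH_CLOSE,np.ones((9,9)))
n,l,st,c=cv2.connectedComponentsWithStats(m); k=1+st[1:,4].argmax()
pts=W[(l==k)&(abs(W[...,2]-.06)<.008)][:,:2].astype(np.float32)
r=cv2.minAreaRect(pts); print(r, np.median(W[l==k][:,2]))
for p in [(251,214),(276,208),(301,201),(326,195),(235,180),(325,168),(374,259),(209,261),(428,228),(280,172)]:
    print(p,W[p[1],p[0]].round(4))
d=np.array([W[p[1],p[0]] for p in [(251,214),(276,208),(301,201),(326,195)]])
dd=d[0]-d[3]; print("yaw", np.degrees(np.arctan2(-dd[0],dd[1])), d.mean(0))
E
```

```text
((0.5532820224761963, 0.01318812370300293), (0.21121390163898468, 0.36069050431251526), 15.430482864379883) 0.06011024731652989
(251, 214) [0.4601 0.1121 0.0579]
(276, 208) [0.4799 0.0352 0.0577]
(301, 201) [ 0.5029 -0.0422  0.0575]
(326, 195) [ 0.5236 -0.1205  0.0527]
(235, 180) [0.5651 0.1638 0.0639]
(325, 168) [ 0.5972 -0.1112  0.1075]
(374, 259) [ 0.3271 -0.2737  0.0263]
(209, 261) [0.3145 0.2384 0.0469]
(428, 228) [ 0.4274 -0.4502  0.0165]
(280, 172) [0.5934 0.0243 0.0593]
yaw 15.273703277674644 [ 0.49161518 -0.00383747  0.0564568 ]
```

```bash
python3 -m crank '[[1,[0,0,0],[0,0,5.9]],[1,[0.035,-0.0244,0],[0,0,0]],[1,[0.035,-0.0244,0],[0,0,0]],[1,[0.035,-0.0244,0],[0,0,0]],[1,[0.035,-0.0244,0],[0,0,0]],[1,[0.035,-0.0244,0],[0,0,0]],[1,[0.035,-0.0244,0],[0,0,0]],[1,[0.035,-0.0244,0],[0,0,0]]]'; python3 -m crank '[[1,[0.035,-0.0244,0],[0,0,0]],[1,[0.035,-0.0244,0],[0,0,0]],[1,[0.035,-0.0244,0.02],[0,0,0]],[1,[0.035,-0.0244,0.02],[0,0,0]],[1,[0.035,-0.0244,0.02],[0,0,0]],[1,[0,0,0.03],[0,0,0]],[1,[0,0,0],[0,0,0]],[1,[0,0,0],[0,0,0]]]'
```

```text
time: 0.9
tool_pos: [0.3907, -0.2818, 0.205]
ee_rot: [-3.141, 0.0, 0.267]
wrist_force: [0.3, -0.5, -0.5]
width: 0.0336
finger_force: 0.0
time: 1.7
tool_pos: [0.526, -0.1197, 0.1149]
ee_rot: [-3.141, 0.002, 0.267]
wrist_force: [-1.0, 0.1, 0.9]
width: 0.0005
finger_force: 0.0
```

```bash
python3 -m crank '[[1,[0,0,0.02],[0,0,0]],[1,[0,0,0.02],[0,0,0]],[1,[0,0,0.01],[0,0,0]],[1,[0,0,0],[0,0,0]],[1,[0,0,0.003],[0,0,0]],[1,[0,0,0.002],[0,0,0]],[1,[0,0,0.002],[0,0,0]],[1,[0,0,0],[0,0,0]]]'
```

```text
time: 2.5
tool_pos: [0.5268, -0.1197, 0.0587]
ee_rot: [3.141, -0.0, 0.267]
wrist_force: [-0.6, 0.1, 0.7]
width: 0.0003
finger_force: 0.0
```

```bash
for i in 1 2; do python3 -m crank '[[1,[0,0,0.001],[0,0,0]],[1,[0,0,0.001],[0,0,0]],[1,[0,0,0],[0,0,0]]]'; done
```

```text
time: 2.8
tool_pos: [0.527, -0.1197, 0.0583]
ee_rot: [3.141, -0.001, 0.267]
wrist_force: [-2.5, 1.9, 6.4]
width: 0.0002
finger_force: 3.4
time: 3.1
tool_pos: [0.5271, -0.1197, 0.0582]
ee_rot: [3.14, -0.001, 0.267]
wrist_force: [-6.3, 1.7, 14.4]
width: 0.0003
finger_force: 7.2
```

Disc 3 is solid (14 N with no travel). On to the next.

```bash
python3 -m crank '[[1,[0,0,-0.02],[0,0,0]],[1,[0,-0.04,0],[0,0,0]],[1,[0,-0.04,0],[0,0,0]],[1,[0,0,0.012],[0,0,0]],[1,[0,0,0.003],[0,0,0]],[1,[0,0,0.002],[0,0,0]],[1,[0,0,0.001],[0,0,0]],[1,[0,0,0],[0,0,0]]]';for i in 1 2; do python3 -m crank '[[1,[0,0,0.001],[0,0,0]],[1,[0,0,0],[0,0,0]]]'; done
```

```text
time: 3.9
tool_pos: [0.5049, -0.0419, 0.0582]
ee_rot: [-3.138, 0.002, 0.266]
wrist_force: [-7.2, 4.1, 10.0]
width: 0.0005
finger_force: 5.9
time: 4.1
tool_pos: [0.5049, -0.0419, 0.0582]
ee_rot: [-3.138, 0.001, 0.266]
wrist_force: [-8.6, 4.8, 15.2]
width: 0.0008
finger_force: 7.9
time: 4.3
tool_pos: [0.505, -0.0419, 0.0582]
ee_rot: [-3.138, 0.001, 0.266]
wrist_force: [-10.4, 5.8, 20.7]
width: 0.0007
finger_force: 10.0
```

Disc 2 is solid too.

```bash
python3 -m crank '[[1,[0,0,-0.02],[0,0,0]],[1,[0,-0.04,0],[0,0,0]],[1,[0,-0.04,0],[0,0,0]],[1,[0,0,0.012],[0,0,0]],[1,[0,0,0.003],[0,0,0]],[1,[0,0,0.001],[0,0,0]],[1,[0,0,0],[0,0,0]]]';for i in 1 2; do python3 -m crank '[[1,[0,0,0.001],[0,0,0]],[1,[0,0,0],[0,0,0]]]'; done
```

```text
time: 5.0
tool_pos: [0.4848, 0.0334, 0.0583]
ee_rot: [3.142, 0.001, 0.265]
wrist_force: [-0.8, 0.5, 1.0]
width: 0.0004
finger_force: 0.7
time: 5.2
tool_pos: [0.4849, 0.0334, 0.0582]
ee_rot: [3.141, 0.0, 0.265]
wrist_force: [-3.2, 1.3, 6.1]
width: 0.0004
finger_force: 2.9
time: 5.4
tool_pos: [0.4849, 0.0334, 0.0582]
ee_rot: [3.141, 0.0, 0.265]
wrist_force: [-3.8, 0.2, 9.8]
width: 0.0007
finger_force: 5.1
```

```bash
python3 -m crank '[[1,[0,0,-0.02],[0,0,0]],[1,[0,-0.04,0],[0,0,0]],[1,[-0.001,-0.042,0],[0,0,0]],[1,[0,0,0.014],[0,0,0]],[1,[0,0,0.003],[0,0,0]],[1,[0,0,0.001],[0,0,0]],[1,[0,0,0],[0,0,0]]]';for i in 1 2; do python3 -m crank '[[1,[0,0,0.002],[0,0,0]],[1,[0,0,0],[0,0,0]]]'; done
```

```text
time: 6.1
tool_pos: [0.4623, 0.1121, 0.0581]
ee_rot: [3.141, 0.001, 0.265]
wrist_force: [-0.0, -0.3, -0.2]
width: 0.0005
finger_force: 0.2
time: 6.3
tool_pos: [0.4625, 0.1122, 0.0569]
ee_rot: [3.14, -0.0, 0.266]
wrist_force: [-1.0, -2.4, 2.0]
width: 0.0003
finger_force: 1.3
time: 6.5
tool_pos: [0.4625, 0.1125, 0.0548]
ee_rot: [3.139, -0.001, 0.266]
wrist_force: [-0.4, -4.1, 3.6]
width: 0.0002
finger_force: 2.1
```

Disc 0 gives, so it is the button. I push it further in, release it, then look.

```bash
python3 -m crank '[[1,[0,0,0.002],[0,0,0]],[1,[0,0,0.001],[0,0,0]],[1,[0,0,0.001],[0,0,0]],[1,[0,0,0],[0,0,0]]]'; python3 -m crank '[[1,[0,0,0],[0,0,0]],[1,[0,0,-0.025],[0,0,0]],[1,[0,0,-0.04],[0,0,0]],[1,[0,0,-0.02],[0,0,0]],[1,[0,0,0],[0,0,0]]]'; python3 - <<'E'
from bench import vision
import cv2
s=vision.snapshot("side"); cv2.imwrite("pics/s1.png",cv2.resize(s["color"][130:330,150:400,::-1],None,fx=3,fy=3))
E
```

```text
time: 6.9
tool_pos: [0.4627, 0.1128, 0.0521]
ee_rot: [3.139, -0.001, 0.267]
wrist_force: [-2.9, -4.0, 10.6]
width: 0.0003
finger_force: 5.4
time: 7.4
tool_pos: [0.4641, 0.1147, 0.1384]
ee_rot: [-3.141, -0.007, 0.267]
wrist_force: [0.8, -0.6, 0.6]
width: 0.0004
finger_force: 0.0
```

View pics/s1.png

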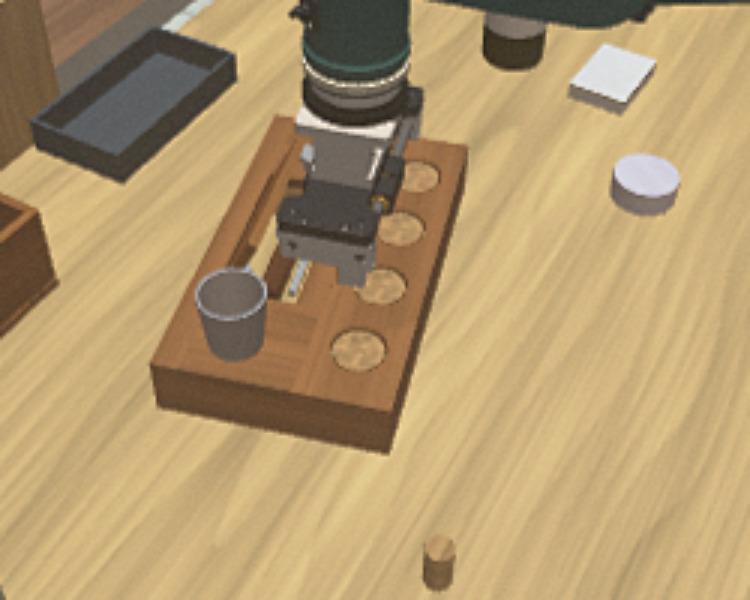

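The hatch has sprung ajar, with its recess showing around (290,270), and the button disc is back out at (358,350). The cup is still standing. Next I move to the hatch's middle and push it back from its underside.

```bash
python3 -m crank '[[1,[0,0.04,0],[0,0,0]],[1,[0,0.04,0],[0,0,0]],[1,[0,0.03,0],[0,0,0]],[1,[0,0,0.033],[0,0,0]],[1,[0.035,0,0],[0,0,0]],[1,[0.03,0,0],[0,0,0]],[1,[0,0,0],[0,0,0]]]'; python3 -m crank '[[1,[0.01,0,0],[0,0,0]],[1,[0.01,0,0],[0,0,0]],[1,[0.01,0,0],[0,0,0]],[1,[0.01,0,0],[0,0,0]],[1,[0.008,0,0],[0,0,0]],[1,[0.008,0,0],[0,0,0]],[1,[0,0,0],[0,0,0]]]'
```

```text
time: 8.15
tool_pos: [0.5538, 0.0256, 0.098]
ee_rot: [-3.139, 0.005, 0.268]
wrist_force: [-0.1, -0.6, 0.2]
width: 0.0004
finger_force: 0.0
time: 8.85
tool_pos: [0.6087, 0.0396, 0.1024]
ee_rot: [3.141, -0.001, 0.267]
wrist_force: [0.2, -0.3, 0.8]
width: 0.0005
finger_force: 0.0
```

```bash
python3 -m crank '[[1,[0.008,0,0],[0,0,0]],[1,[0.008,0,0],[0,0,0]],[1,[0.007,0,0],[0,0,0]],[1,[0.006,0,0],[0,0,0]],[1,[0,0,0],[0,0,0]],[1,[0,0,0],[0,0,0]],[1,[0,0,0],[0,0,0]]]'; python3 - <<'E'
from bench import vision
import cv2
s=vision.snapshot("side"); cv2.imwrite("pics/s2.png",cv2.resize(s["color"][130:330,150:400,::-1],None,fx=3,fy=3))
E
```

```text
time: 9.55
tool_pos: [0.6334, 0.0463, 0.102]
ee_rot: [-3.141, 0.007, 0.267]
wrist_force: [-5.8, -2.7, 2.3]
width: 0.0006
finger_force: 3.4
```

View pics/s2.png

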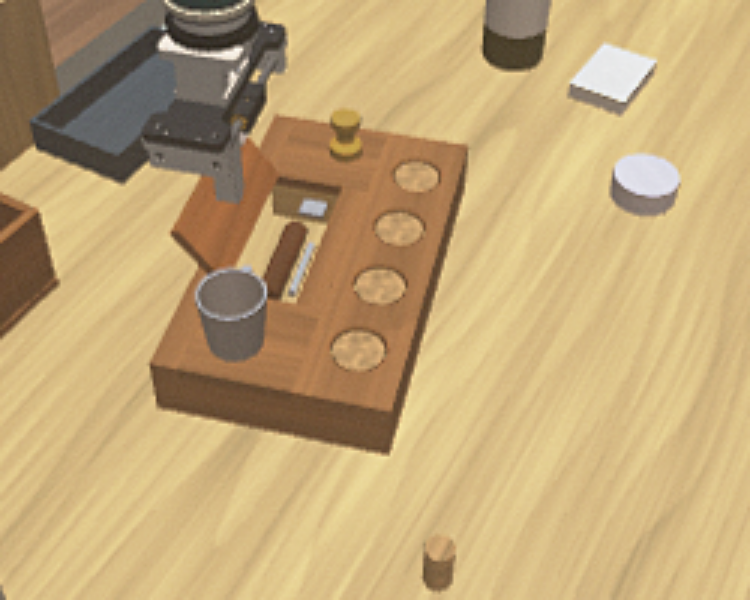

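The picture shows the hatch leaning back at about (225,210) with the fingers touching it, and all the bystanders undisturbed. I back off, rise and check.

```bash
python3 -m crank '[[1,[-0.015,0,0],[0,0,0]],[1,[-0.03,0,0],[0,0,0]],[1,[-0.03,0,0],[0,0,0]],[1,[-0.03,0,-0.02],[0,0,0]],[1,[-0.03,0,-0.03],[0,0,0]],[1,[-0.04,0,-0.03],[0,0,0]],[1,[-0.04,0,-0.02],[0,0,0]],[1,[-0.04,0,0],[0,0,0]]]'; python3 -m crank '[[1,[0,0,0],[0,0,0]],[1,[0,0,0],[0,0,0]],[1,[0,0,0],[0,0,0]],[1,[0,0,0],[0,0,0]]]'; python3 - <<'E'
from bench import vision
import cv2, numpy as np
s=vision.snapshot("side"); cv2.imwrite("pics/s3.png",cv2.resize(s["color"][130:330,150:400,::-1],None,fx=3,fy=3))
z=s["z_map"]; v,u=np.mgrid[:420,:560]
W=(np.stack([(u-s["cx"])/s["fx"]*z,(v-s["cy"])/s["fy"]*z,z],-1)-s["t"])@s["R"]
a=np.radians(15.3); d=W[...,:2]-[.5533,.0132]
X=d@[np.cos(a),np.sin(a)]; Y=d@[-np.sin(a),np.cos(a)]
m=(z>0)&(X>.06)&(X<.16)&(abs(Y)<.06)&(W[...,2]>.08)&(W[...,2]<.15)
p=np.polyfit(W[...,2][m],X[m],1); print(m.sum(),"angle",np.pi/2+np.arctan(p[0]))
E
```

```text
time: 10.4
tool_pos: [0.3906, -0.0208, 0.2066]
ee_rot: [3.138, -0.008, 0.267]
wrist_force: [1.5, -0.4, 0.5]
width: 0.0004
finger_force: 0.0
time: 10.8
tool_pos: [0.3905, -0.0201, 0.202]
ee_rot: [-3.141, 0.001, 0.267]
wrist_force: [-1.0, -0.4, 0.2]
width: 0.0003
finger_force: 0.0
561 angle 2.185711972615543
```

View pics/s3.png

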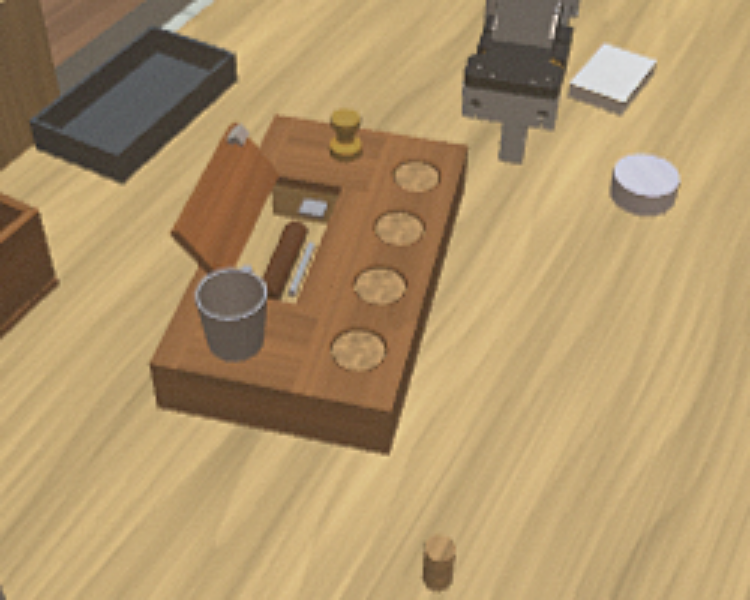

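The hatch rests fully open at about 2.19 rad. The robot is clear, the discs are flush and the bystanders are in place.

```bash
python3 -c "
from bench import robot
print(robot.close_job())"
```

```text
the job is handed in; nothing more can be done
None
```

The job is handed in: the button was disc 0 (the leftmost, +y), the hatch rests fully open at about 2.19 rad, the bystanders look undisturbed in the last picture, and the arm is clear.

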